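Touch off a dry block and seat the checking probe

ROBOT

A 6-joint arm with a two-finger parallel gripper is mounted at the origin on the work surface. World frame = base frame: x ahead of the robot, y to its left, z up, the work surface at z = 0. Lengths are in m, angles in rad, forces in N, time in s.
With the tool pointing down it reaches from about 0.375 to 0.9 m from the base axis. Payload 3.1 kg.
Tool frame: the origin (TCP) lies midway between the tips of the shut fingers; the grasp point (between the pads) lies 19 mm behind it (manip.grasp_offset is the distance from the TCP to the grasp point, in m); z points along the fingers, y is the line along which they close (so a half turn about z gives the same grasp; the last joint's range is limited). The gripper opens to 85 mm and grips with 20 to 120 N. Pads are 22 mm wide; open, the fingers measure 114 mm over their backs; the gripper's body (76 mm by 85 mm) begins 54 mm behind the grasp point. The pads swing forward as they close: fully open they stand 13 mm farther back than shut.
Start: joints at [-1.421, 0.527, 1.433, -0, 1.181, -0.178], TCP at [0.201, -0.592, 0.231] pointing down, gripper open.
Joint ranges: [-3.08, 3.08], [-0.75, 2.2], [0.22, 2.44], [-1.43, 4.57], [0, 2.65], [-2.85, 2.85]. Speed limits (rad/s): [2.79, 2.79, 3.14, 3.14, 3.14, 3.14].

INTERFACE

Orientations are given as a unit quaternion [x, y, z, w].
In Python, from station import sensors, cams, order, manip gives the robot as it stands.
- The arm moves only by the tool move_arm, never from a script. Its argument "targets" is a list of rows, each an object of numbers: "dx", "dy", "dz": the shift along the world's x, y, z normalised to -1 to 1, where 1 is 25 mm; "rx", "ry", "rz": the turn, a rotation vector about the world's x, y, z normalised to -1 to 1, where 1 is 30 degrees. A call has exactly 10 rows; each row shifts and turns the commanded pose from where the row before left it; what a row does not reach is not made up. A row lasts 1/8 s, in which the tool goes at most 62.5 mm and 10.7 degrees, less where a joint would pass 70% of its speed; a pose out of reach is approached as far as the arm can. A call with a number of a shift or a turn outside -1 to 1 is refused whole. A call with a gripper value outside its range is refused whole. "claw" is the opening in per cent of the stroke, from 0 (shut) to 100 (fully open), set as the call begins (left out, the last holds). The fingers move at their own pace and stop on an object; "newtons" is the grip in N (left out, the last holds). Time passes only in rows, so rows that do not move let the fingers close, or fill a call up. It gives the time, the measured TCP pose, the force, the opening and the grip force at its end, in the units of the state.
- sensors.sense(): the state, without advancing time (a new reading comes with each control period).
- cams.snapshot(name): name is "scene" or "side" or "wrist"; returns the picture (420x560x3 uint8, red, green, blue); there is no depth.
- cams.camera_model(name): a dict with "fx", "fy", "cx", "cy" (pixels), "extrinsics" (4x4, takes a point from world to camera coordinates). Camera axes: x right, y down, z forward; pixel columns grow to the right and rows downward; lengths in m; the calibration is good to about 2 mm. A picture is of the moment at which its call begins: read the wrist's pose just before it. camera_model takes no time and is no camera call; for the wrist camera it gives the pose at the moment of the call.
- order.sign_off(): hands the job in; it is judged then, once.
The state is a dict: "t": time; "q": joint angles; "qd": joint speeds; "tau": joint torques, N m; "tcp_pos": TCP position; "tool_rot": TCP orientation; "force": force on the tool from outside, world axes, zero at the start; "ft_torque": the same for the moment, N m; "finger_gap": opening from 0.0 (shut) to 1.0 (fully open); "gripper_force": force on a finger pad.
Only numpy, scipy, OpenCV 4.12 (cv2) and the standard library are available. Lean on these libraries where they do the work, as an engineer would, in place of code of your own. Each camera call takes 0.05 s, during which the arm holds its last target. There are 200 camera calls.

TASK

Take the orange-headed probe from its stand and find where the aluminium block really sits by touching it off: rest the side of the probe's steel pin gently on the block's upright face at the red mark for about half a second, then at the yellow mark, then at the blue mark. Then lower the probe gently all the way into the block's well, let it go standing there, and leave everything else where it is.

Things in the scene. Friction and masses are not known exactly. Their poses are not given: they have to be found in the camera images.
- probe: The loose probe, about 70 g: a round steel pin 10 mm in diameter and 45 mm long pointing down (its tip is tapered over the last 2.5 mm), under a square orange head 22 x 22 x 32 mm (45 to 77 mm above the tip). Origin at the pin's tip, z up along the pin, x and y square to the head's flats. It starts upright in one of the stand's two holes, head bottom 9 mm above the stand's top. Grip it by the head.
- probe_tip (a point): The lowest point of the probe's pin, on its axis.
- stand: Fixed grey stand, 70 (x) x 130 (y) x 45 mm high, origin at the centre of its underside. Two holes 12 mm wide and 36 mm deep at y = +35 and y = -35 mm; the probe is in one, the capped tube in the other.
- station: Fixed white dry-block station, 200 (x) x 210 (y) mm, origin at the centre of its underside, -x is the front. Flat deck 35 mm high; a console strip along the far edge, x = 65 to 100 mm, is 60 mm high. On the deck stands a rigid aluminium block. Pin against block or station: under 1 N may not register as a touch, over 15 N spoils the calibration and fails: stop at the first few newtons.
- block_nominal (a point): Point on the station's deck where the block's underside centre should be. The block, 60 (x) x 90 (y) x 45 mm high (top 80 mm above the table), is clamped but NOT accurately placed: its true centre is up to 5 mm off in x and in y and it is turned up to 0.06 rad either way, which no reading tells. Axes as the station's.
- red_nominal (a point): Nominal place of the red mark, at the top edge of the block's front face (x = -30 mm, y = +30 mm from the block's centre). Each mark is a painted stripe 12 mm wide running down the upright face and 11 mm in over the top edge, seen from above. It is off and turned with the block.
- yellow_nominal (a point): Nominal place of the yellow mark, top edge of the same front face (x = -30, y = -30 mm from the block's centre). Off and turned with the block.
- blue_nominal (a point): Nominal place of the blue mark, top edge of the block's left end face (x = 0, y = +45 mm from the block's centre). Off and turned with the block.
- well_nominal (a point): Nominal centre of the well's mouth: the single round hole in the middle of the block's top, 11.6 mm wide with a 2 mm chamfer, 32 mm deep (floor 48 mm above the table). Off with the block. The seated probe has its tip on the well's floor and its head bottom 13 mm above the block.
- tube: Bystander: loose clear tube, 10 mm diameter, green cap 18 mm wide, 60 mm tall in all, in the stand's other hole. Origin at its bottom.
- jar: Bystander: small jar with a yellow cap, 56 mm wide, 65 mm tall, origin at its bottom.
- bottle: Bystander: white bottle with a blue cap, 64 mm wide, 170 mm tall, origin at its bottom.
- kit_box: Bystander: white box with a blue band, 70 x 130 x 55 mm, origin at its bottom.
- tape: Bystander: white roll of tape lying flat, 76 mm wide, 19 mm high, origin at its bottom.
- eraser_pad: Bystander: blue pad, 50 x 90 x 18 mm, origin at its bottom.

How it is judged:
By the outcome, as a careful person would: the job done as asked, in the order asked, and still so for the second after the job is handed in, with the robot touching nothing.
It also fails if it takes over 70 s, if anything falls off the work surface, if the arm or the gripper's body presses on something with over 40 N, if the wrist force passes 120 N, or if a joint passes its speed limit or range.

## Working session

There is one attempt and no reset: what is moved stays moved. The work goes in short steps, Python scripts to look and compute and a tool call to move; the robot and the scene stay as the last step left them, time stands still between calls to the robot, and variables do not carry over. Pictures are saved under pics/ and viewed, at most 10 in all, crops included, and the job is handed in when it is done.

Besides the shell and the picture viewer there is one more tool, called after "Emit:" as name(argument=value, ...) on one line, values as JSON. move_arm: Moves the arm, as the interface text tells. Scaled input: -1 to 1 covers 25 mm each way for a shift and 30 degrees each way for a turn. Its arguments: {"type":"object","properties":{"targets":{"type":"array"},"claw":{"type":"number"},"newtons":{"type":"number"}},"required":["targets"]}

```bash
mkdir -p pics; ls; python3 - <<'E'
from station import sensors,cams,order,manip
import cv2,numpy as np
s=sensors.sense();print({k:np.round(v,3) for k,v in s.items()},manip.grasp_offset)
ims=[cams.snapshot(n) for n in("scene","side","wrist")]
for n,i in zip(("scene","side","wrist"),ims):cv2.imwrite(f"pics/{n}0.png",i[:,:,::-1])
for n in("scene","side","wrist"):
  m=cams.camera_model(n);print(n,m["fx"],m["cx"],m["cy"],np.round(m["extrinsics"],3).tolist())
E
```

```text
pics
{'t': np.float64(0.0), 'q': array([-1.421,  0.528,  1.434,  0.   ,  1.181, -0.178]), 'qd': array([0.001, 0.001, 0.001, 0.001, 0.001, 0.001]), 'tau': array([ 0.0000e+00, -4.4235e+01, -1.7802e+01, -0.0000e+00,  8.0000e-03,
        0.0000e+00]), 'tcp_pos': array([ 0.201, -0.591,  0.23 ]), 'tool_rot': array([ 0.987,  0.163,  0.   , -0.001]), 'force': array([ 0.233, -0.15 , -0.438]), 'ft_torque': array([ 0.023, -0.005,  0.07 ]), 'gripper_force': np.float64(0.0), 'finger_gap': np.float64(1.0)} 0.0187
scene 399.7161561431392 281.57049796699323 210.7564808890816 [[0.426, 0.905, -0.016, -0.258], [0.596, -0.294, -0.747, -0.28], [-0.681, 0.308, -0.664, 1.494], [0.0, 0.0, 0.0, 1.0]]
side 544.6479365705499 275.2018621100938 208.87293909857306 [[-0.876, -0.482, 0.013, 0.515], [-0.299, 0.523, -0.798, 0.243], [0.378, -0.703, -0.603, 1.247], [0.0, 0.0, 0.0, 1.0]]
wrist 329.2772775813864 280.15363658214466 203.26613311828208 [[0.322, -0.947, -0.001, -0.624], [-0.909, -0.309, 0.279, -0.036], [-0.264, -0.089, -0.96, 0.379], [0.0, 0.0, 0.0, 1.0]]
```

View pics/scene0.png

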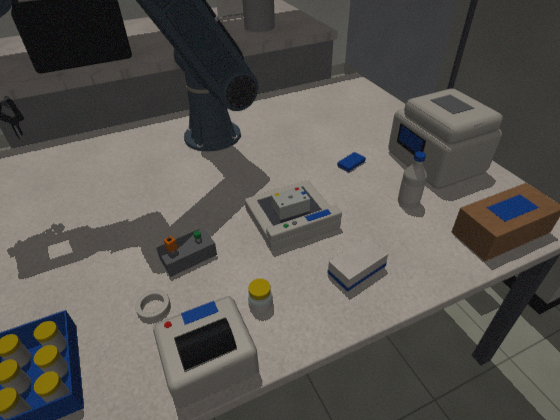

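View pics/side0.png

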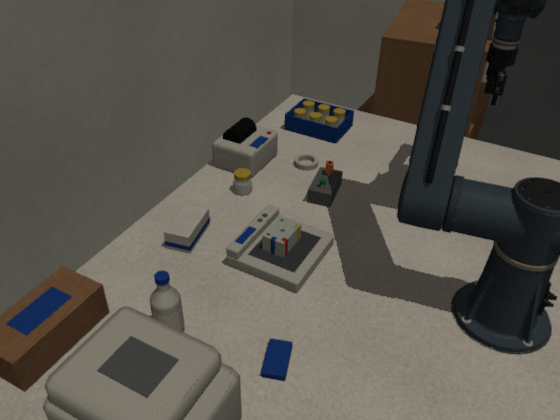

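The scene picture shows the orange head at about (170,243), the green cap at (198,235) and the block at about (292,200). The side picture shows the same three at (330,167), (322,183) and (283,238).

```bash
cat > h.py <<'E'
from station import sensors,cams,order,manip
import cv2,numpy as np
def ray(m,px,z):
    E=np.array(m["extrinsics"]);R,t=E[:3,:3],E[:3,3];o=-R.T@t
    d=R.T@np.array([(px[0]-m["cx"])/m["fx"],(px[1]-m["cy"])/m["fy"],1]);return o+d*(z-o[2])/d[2]
def proj(m,p):
    c=np.array(m["extrinsics"])@np.r_[p,1];return np.array([m["fx"]*c[0]/c[2]+m["cx"],m["fy"]*c[1]/c[2]+m["cy"]])
def mask(im,lo,hi):
    h=cv2.cvtColor(im,cv2.COLOR_RGB2HSV);return cv2.inRange(h,np.array(lo),np.array(hi))
def blobs(im,lo,hi,amin=8):
    n,_,st,c=cv2.connectedComponentsWithStats(mask(im,lo,hi));return [(c[i].round(1).tolist(),st[i].tolist()) for i in range(1,n) if st[i,4]>=amin]
COL=dict(orange=((5,150,80),(16,255,255)),green=((60,100,30),(85,255,255)),red=((0,150,80),(4,255,255)),red2=((170,150,80),(180,255,255)),yellow=((20,130,80),(35,255,255)),blue=((105,130,60),(125,255,255)))
E
python3 - <<'E'
from h import *
for n in("scene","side"):
  im=cv2.imread(f"pics/{n}0.png")[:,:,::-1].copy();m=cams.camera_model(n)
  for c,z in(("orange",.07),("green",.06),("red",.08),("red2",.08),("yellow",.08),("blue",.08)):
    for b in blobs(im,*COL[c],amin=4):print(n,c,b,ray(m,b[0],z).round(3)[:2])
E
```

```text
scene orange ([169.1, 240.9], [164, 236, 11, 14, 61]) [ 0.545 -0.279]
scene green ([285.4, 225.1], [284, 224, 4, 3, 11]) [0.612 0.009]
scene green ([196.8, 234.4], [193, 231, 8, 8, 48]) [ 0.543 -0.209]
scene red ([296.3, 188.4], [295, 188, 4, 2, 7]) [0.51  0.092]
scene red ([167.1, 324.4], [164, 322, 7, 6, 30]) [ 0.786 -0.337]
scene yellow ([276.9, 194.1], [275, 193, 4, 3, 9]) [0.509 0.032]
scene yellow ([258.8, 287.7], [248, 279, 22, 21, 324]) [ 0.782 -0.137]
scene yellow ([44.4, 330.0], [34, 321, 22, 19, 313]) [ 0.692 -0.562]
scene yellow ([7.6, 343.0], [0, 334, 18, 21, 273]) [ 0.691 -0.627]
scene yellow ([45.1, 354.9], [34, 345, 24, 21, 353]) [ 0.751 -0.562]
scene yellow ([7.2, 368.9], [0, 359, 17, 23, 288]) [ 0.75  -0.626]
scene yellow ([45.9, 382.6], [34, 371, 25, 24, 420]) [ 0.81  -0.562]
scene yellow ([6.8, 397.7], [0, 387, 17, 25, 299]) [ 0.809 -0.624]
scene blue ([419.8, 155.7], [415, 151, 11, 11, 91]) [0.535 0.506]
scene blue ([351.3, 160.8], [338, 153, 27, 19, 258]) [0.464 0.303]
scene blue ([303.3, 192.6], [302, 192, 4, 2, 7]) [0.535 0.101]
scene blue ([512.1, 207.3], [48
[... 2570 characters left out ...]
93.2, 107.6], [292, 106, 4, 4, 5]) [ 0.819 -0.547]
side blue ([287.0, 113.7], [285, 111, 5, 5, 11]) [ 0.816 -0.496]
side blue ([344.8, 119.4], [336, 111, 17, 18, 39]) [ 0.629 -0.557]
side blue ([290.5, 115.5], [290, 115, 2, 2, 4]) [ 0.8  -0.49]
side blue ([294.0, 116.5], [293, 116, 3, 2, 4]) [ 0.786 -0.49 ]
side blue ([258.3, 141.7], [250, 137, 17, 11, 95]) [ 0.805 -0.283]
side blue ([245.1, 234.8], [236, 227, 19, 17, 130]) [0.605 0.125]
side blue ([273.1, 238.4], [271, 237, 5, 4, 11]) [0.538 0.103]
side blue ([161.2, 275.6], [155, 271, 14, 10, 110]) [0.694 0.34 ]
side blue ([38.4, 310.5], [7, 287, 64, 48, 1233]) [0.851 0.549]
side blue ([276.7, 357.9], [262, 339, 30, 38, 834]) [0.36  0.411]
```

Emit:
move_arm(targets=[{"dx":0.66,"dy":0.62,"dz":-0.06,"rz":-0.031},{"dx":0.66,"dy":0.62,"dz":-0.06,"rz":-0.031},{"dx":0.66,"dy":0.62,"dz":-0.06,"rz":-0.031},{"dx":0.66,"dy":0.62,"dz":-0.06,"rz":-0.031},{"dx":0.66,"dy":0.62,"dz":-0.06,"rz":-0.031},{"dx":0.66,"dy":0.62,"dz":-0.06,"rz":-0.031},{"dx":0.66,"dy":0.62,"dz":-0.06,"rz":-0.031},{"dx":0.66,"dy":0.62,"dz":-0.06,"rz":-0.031},{"dx":0.66,"dy":0.62,"dz":-0.06,"rz":-0.031},{"dx":0.66,"dy":0.62,"dz":-0.06,"rz":-0.031}], claw=55, newtons=40)

```text
schema error: expected keys dx, dy, dz, rx, ry, rz
```

Emit:
move_arm(targets=[{"dx":0.66,"dy":0.62,"dz":-0.06,"rz":-0.031},{"dx":0.66,"dy":0.62,"dz":-0.06,"rz":-0.031},{"dx":0.66,"dy":0.62,"dz":-0.06,"rz":-0.031},{"dx":0.66,"dy":0.62,"dz":-0.06,"rz":-0.031},{"dx":0.66,"dy":0.62,"dz":-0.06,"rz":-0.031},{"dx":0.66,"dy":0.62,"dz":-0.06,"rz":-0.031},{"dx":0.66,"dy":0.62,"dz":-0.06,"rz":-0.031},{"dx":0.66,"dy":0.62,"dz":-0.06,"rz":-0.031},{"dx":0.66,"dy":0.62,"dz":-0.06,"rz":-0.031},{"dx":0.66,"dy":0.62,"dz":-0.06,"rz":-0.031}])

```text
schema error: expected keys dx, dy, dz, rx, ry, rz
```

```bash
python3 - <<'E'
from h import *
m=cams.camera_model("wrist");s=sensors.sense();print(s["t"],s["tcp_pos"].round(4),np.round(s["tool_rot"],4))
im=cams.snapshot("wrist");cv2.imwrite("pics/w1.png",im[:,:,::-1])
for c,z in(("orange",.086),("green",.069)):
  for b in blobs(im,*COL[c],amin=40):print(c,b,ray(m,b[0],z).round(4)[:2])
E
```

```text
0.15 [ 0.2012 -0.5911  0.2305] [ 9.866e-01  1.632e-01  0.000e+00 -9.000e-04]
orange ([536.6, 139.1], [495, 55, 65, 139, 4410]) [ 0.3145 -0.7848]
orange ([472.4, 178.7], [466, 172, 14, 14, 101]) [ 0.2657 -0.7491]
```

View pics/w1.png

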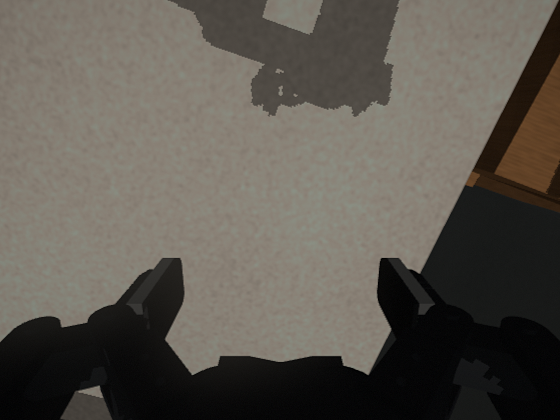

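The picture shows bare table and both fingers near (160,300) and (405,300), because the arm had not moved. All six keys are required in each row.

Emit:
move_arm(targets=[{"dx":0.66,"dy":0.62,"dz":-0.06,"rx":0,"ry":0,"rz":-0.031},{"dx":0.66,"dy":0.62,"dz":-0.06,"rx":0,"ry":0,"rz":-0.031},{"dx":0.66,"dy":0.62,"dz":-0.06,"rx":0,"ry":0,"rz":-0.031},{"dx":0.66,"dy":0.62,"dz":-0.06,"rx":0,"ry":0,"rz":-0.031},{"dx":0.66,"dy":0.62,"dz":-0.06,"rx":0,"ry":0,"rz":-0.031},{"dx":0.66,"dy":0.62,"dz":-0.06,"rx":0,"ry":0,"rz":-0.031},{"dx":0.66,"dy":0.62,"dz":-0.06,"rx":0,"ry":0,"rz":-0.031},{"dx":0.66,"dy":0.62,"dz":-0.06,"rx":0,"ry":0,"rz":-0.031},{"dx":0.66,"dy":0.62,"dz":-0.06,"rx":0,"ry":0,"rz":-0.031},{"dx":0.66,"dy":0.62,"dz":-0.06,"rx":0,"ry":0,"rz":-0.031}], claw=55, newtons=40)

```text
t: 1.45
tcp_pos: [0.3667, -0.436, 0.2161]
tool_rot: [0.997, 0.082, -0.0, -0.0]
force: [0.1, -0.3, -1.6]
finger_gap: 0.55
gripper_force: 0.0
```

Emit:
move_arm(targets=[{"dx":0.66,"dy":0.62,"dz":-0.06,"rx":0,"ry":0,"rz":-0.031},{"dx":0.66,"dy":0.62,"dz":-0.06,"rx":0,"ry":0,"rz":-0.031},{"dx":0.66,"dy":0.62,"dz":-0.06,"rx":0,"ry":0,"rz":-0.031},{"dx":0.66,"dy":0.62,"dz":-0.06,"rx":0,"ry":0,"rz":-0.031},{"dx":0.66,"dy":0.62,"dz":-0.06,"rx":0,"ry":0,"rz":-0.031},{"dx":0.66,"dy":0.62,"dz":-0.06,"rx":0,"ry":0,"rz":-0.031},{"dx":0.66,"dy":0.62,"dz":-0.06,"rx":0,"ry":0,"rz":-0.031},{"dx":0.66,"dy":0.62,"dz":-0.06,"rx":0,"ry":0,"rz":-0.031},{"dx":0.66,"dy":0.62,"dz":-0.06,"rx":0,"ry":0,"rz":-0.031},{"dx":0.66,"dy":0.62,"dz":-0.06,"rx":0,"ry":0,"rz":-0.031}])

```text
t: 2.7
tcp_pos: [0.5316, -0.2811, 0.2011]
tool_rot: [1.0, 0.001, -0.0, -0.0]
force: [-0.3, -0.3, 0.3]
finger_gap: 0.555
gripper_force: 0.0
```

```bash
python3 - <<'E'
from h import *
m=cams.camera_model("wrist");s=sensors.sense();print(s["t"],s["tcp_pos"].round(4),np.round(s["tool_rot"],4),s["finger_gap"],s["force"].round(2))
im=cams.snapshot("wrist");cv2.imwrite("pics/w2.png",im[:,:,::-1])
for c,z in(("orange",.086),("green",.069)):
  for b in blobs(im,*COL[c],amin=40):print(c,b,ray(m,b[0],z).round(4)[:2])
E
```

```text
2.7 [ 0.5316 -0.2811  0.2011] [ 1.0e+00  1.3e-03 -2.0e-04 -1.0e-04] 0.5545665294262432 [-0.26 -0.29  0.28]
orange ([275.6, 165.2], [259, 149, 33, 33, 548]) [ 0.5588 -0.277 ]
green ([195.0, 173.5], [185, 163, 22, 22, 351]) [ 0.5487 -0.2085]
```

View pics/w2.png

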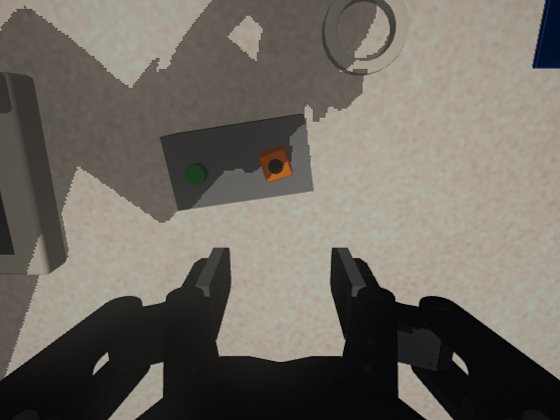

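The wrist view shows the orange head with a black dot at (276,166), the green cap at (195,174), and the stand turned slightly anticlockwise.

```bash
python3 - <<'E'
from h import *
im=cv2.imread("pics/w2.png")[:,:,::-1].copy();m=cams.camera_model("wrist")
k=mask(im,*COL["orange"]);c=max(cv2.findContours(k,cv2.RETR_EXTERNAL,cv2.CHAIN_APPROX_NONE)[0],key=cv2.contourArea)
print(cv2.minAreaRect(c)); b=cv2.boxPoints(cv2.minAreaRect(c));print([ray(m,p,.086).round(4)[:2].tolist() for p in b])
h=cv2.cvtColor(im,cv2.COLOR_RGB2HSV)
d=((h[:,:,2]<60)*255).astype(np.uint8);d[:148]=0;d[182:]=0;d[:,:262]=0;d[:,290:]=0
n,_,st,ce=cv2.connectedComponentsWithStats(d)
for i in range(1,n):
  if st[i,4]>20:print(ce[i],st[i],ray(m,ce[i],.086)[:2])
cv2.imwrite("pics/w2c.png",cv2.resize(im[130:200,240:320,::-1],None,fx=7,fy=7,interpolation=cv2.INTER_NEAREST))
E
```

```text
((275.45001220703125, 165.3500213623047), (26.87936019897461, 27.195589065551758), 71.56504821777344)
[[0.5673, -0.2612], [0.5741, -0.2814], [0.554, -0.2883], [0.5469, -0.2677]]
[265.17391304 148.91304348] [262 148  10   4  23] [ 0.57354288 -0.26666046]
[288.         151.55555556] [286 148   4  11  27] [ 0.57155992 -0.28443196]
[275.05521472 165.71779141] [268 159  15  14 163] [ 0.56040164 -0.27433382]
```

View pics/w2c.png

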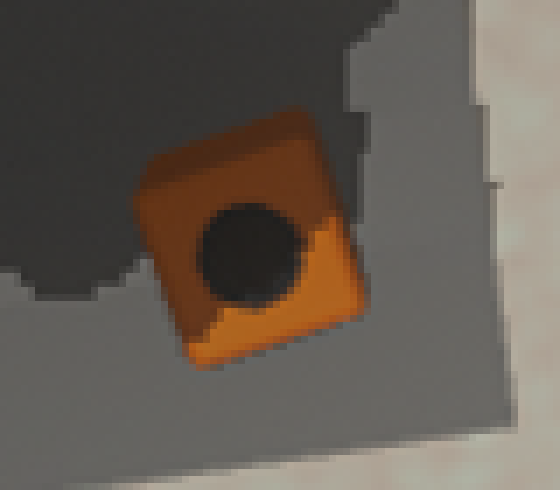

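The crop shows the head turned about 18° anticlockwise, with the dot centred on its top face. I'll move above it, turn and re-measure at rest.

Emit:
move_arm(targets=[{"dx":0.14,"dy":0.02,"dz":-0.15,"rx":0,"ry":0,"rz":0.076},{"dx":0.14,"dy":0.02,"dz":-0.15,"rx":0,"ry":0,"rz":0.076},{"dx":0.14,"dy":0.02,"dz":-0.15,"rx":0,"ry":0,"rz":0.076},{"dx":0.14,"dy":0.02,"dz":-0.15,"rx":0,"ry":0,"rz":0.076},{"dx":0.14,"dy":0.02,"dz":-0.15,"rx":0,"ry":0,"rz":0.076},{"dx":0.14,"dy":0.02,"dz":-0.15,"rx":0,"ry":0,"rz":0.076},{"dx":0.14,"dy":0.02,"dz":-0.15,"rx":0,"ry":0,"rz":0.076},{"dx":0.14,"dy":0.02,"dz":-0.15,"rx":0,"ry":0,"rz":0.076},{"dx":0,"dy":0,"dz":0,"rx":0,"ry":0,"rz":0},{"dx":0,"dy":0,"dz":0,"rx":0,"ry":0,"rz":0}])

```text
t: 4.0
tcp_pos: [0.5592, -0.2777, 0.1713]
tool_rot: [0.987, 0.16, -0.0, 0.0]
force: [0.2, 0.6, -0.7]
finger_gap: 0.55
gripper_force: 0.0
```

```bash
cat > probe.py <<'E'
from h import *
m=cams.camera_model("wrist");s=sensors.sense();print(s["tcp_pos"].round(4),np.round(s["tool_rot"],4))
im=cams.snapshot("wrist");cv2.imwrite("pics/w3.png",im[:,:,::-1])
k=mask(im,*COL["orange"]);c=max(cv2.findContours(k,cv2.RETR_EXTERNAL,cv2.CHAIN_APPROX_NONE)[0],key=cv2.contourArea)
r=cv2.minAreaRect(c);print(r)
f=np.zeros(k.shape,np.uint8);cv2.drawContours(f,[c],-1,255,-1);f=cv2.erode(f,np.ones((5,5)))
d=((im.max(2)<60)*255).astype(np.uint8)&f
n,_,st,ce=cv2.connectedComponentsWithStats(d)
for i in range(1,n):
  if st[i,4]>50:print("dot",ce[i],st[i],ray(m,ce[i],.086)[:2])
E
python3 probe.py
```

```text
[ 0.5592 -0.2777  0.1713] [ 0.9871  0.1601 -0.      0.    ]
((278.5, 205.0), (36.0, 29.0), 90.0)
dot [278.75287356 210.47701149] [272 203  15  15 174] [ 0.55808335 -0.27656658]
```

Emit:
move_arm(targets=[{"dx":-0.04,"dy":0.04,"dz":-0.57,"rx":0,"ry":0,"rz":0},{"dx":0,"dy":0,"dz":-0.57,"rx":0,"ry":0,"rz":0},{"dx":0,"dy":0,"dz":-0.57,"rx":0,"ry":0,"rz":0},{"dx":0,"dy":0,"dz":-0.57,"rx":0,"ry":0,"rz":0},{"dx":0,"dy":0,"dz":-0.57,"rx":0,"ry":0,"rz":0},{"dx":0,"dy":0,"dz":-0.57,"rx":0,"ry":0,"rz":0},{"dx":0,"dy":0,"dz":-0.57,"rx":0,"ry":0,"rz":0},{"dx":0,"dy":0,"dz":-0.57,"rx":0,"ry":0,"rz":0},{"dx":0,"dy":0,"dz":0,"rx":0,"ry":0,"rz":0},{"dx":0,"dy":0,"dz":0,"rx":0,"ry":0,"rz":0}])

```text
t: 5.3
tcp_pos: [0.5585, -0.2769, 0.0575]
tool_rot: [0.987, 0.16, 0.0, 0.0]
force: [0.0, -0.5, 0.2]
finger_gap: 0.552
gripper_force: 0.0
```

Emit:
move_arm(targets=[{"dx":0,"dy":0,"dz":0,"rx":0,"ry":0,"rz":0},{"dx":0,"dy":0,"dz":0,"rx":0,"ry":0,"rz":0},{"dx":0,"dy":0,"dz":0,"rx":0,"ry":0,"rz":0},{"dx":0,"dy":0,"dz":0,"rx":0,"ry":0,"rz":0},{"dx":0,"dy":0,"dz":0,"rx":0,"ry":0,"rz":0},{"dx":0,"dy":0,"dz":0,"rx":0,"ry":0,"rz":0},{"dx":0,"dy":0,"dz":0,"rx":0,"ry":0,"rz":0},{"dx":0,"dy":0,"dz":0,"rx":0,"ry":0,"rz":0},{"dx":0,"dy":0,"dz":0,"rx":0,"ry":0,"rz":0},{"dx":0,"dy":0,"dz":0,"rx":0,"ry":0,"rz":0}], claw=0, newtons=50)

```text
t: 6.55
tcp_pos: [0.5587, -0.277, 0.058]
tool_rot: [0.987, 0.16, 0.0, 0.0]
force: [-0.3, -0.0, 5.8]
finger_gap: 0.251
gripper_force: 51.3
```

Emit:
move_arm(targets=[{"dx":0,"dy":0,"dz":0.4,"rx":0,"ry":0,"rz":0},{"dx":0,"dy":0,"dz":0.8,"rx":0,"ry":0,"rz":0},{"dx":0,"dy":0,"dz":1,"rx":0,"ry":0,"rz":0},{"dx":0,"dy":0,"dz":1,"rx":0,"ry":0,"rz":0},{"dx":0,"dy":0,"dz":0.8,"rx":0,"ry":0,"rz":0},{"dx":-0.24,"dy":0.85,"dz":0,"rx":0,"ry":0,"rz":-0.038},{"dx":-0.24,"dy":0.85,"dz":0,"rx":0,"ry":0,"rz":-0.038},{"dx":-0.24,"dy":0.85,"dz":0,"rx":0,"ry":0,"rz":-0.038},{"dx":-0.24,"dy":0.85,"dz":0,"rx":0,"ry":0,"rz":-0.038},{"dx":-0.24,"dy":0.85,"dz":0,"rx":0,"ry":0,"rz":-0.038}])

```text
t: 7.8
tcp_pos: [0.5276, -0.1695, 0.1573]
tool_rot: [0.994, 0.11, -0.0, -0.0]
force: [0.2, 0.3, 0.2]
finger_gap: 0.249
gripper_force: 50.7
```

Emit:
move_arm(targets=[{"dx":-0.24,"dy":0.85,"dz":0,"rx":0,"ry":0,"rz":-0.038},{"dx":-0.24,"dy":0.85,"dz":0,"rx":0,"ry":0,"rz":-0.038},{"dx":-0.24,"dy":0.85,"dz":0,"rx":0,"ry":0,"rz":-0.038},{"dx":-0.24,"dy":0.85,"dz":0,"rx":0,"ry":0,"rz":-0.038},{"dx":-0.24,"dy":0.85,"dz":0,"rx":0,"ry":0,"rz":-0.038},{"dx":-0.24,"dy":0.85,"dz":0,"rx":0,"ry":0,"rz":-0.038},{"dx":-0.24,"dy":0.85,"dz":0,"rx":0,"ry":0,"rz":-0.038},{"dx":-0.24,"dy":0.85,"dz":0,"rx":0,"ry":0,"rz":-0.038},{"dx":-0.24,"dy":0.85,"dz":0,"rx":0,"ry":0,"rz":-0.038},{"dx":-0.24,"dy":0.85,"dz":0,"rx":0,"ry":0,"rz":-0.038}])

```text
t: 9.05
tcp_pos: [0.4676, 0.0428, 0.1574]
tool_rot: [1.0, 0.011, -0.0, -0.0]
force: [-0.2, 0.4, -0.6]
finger_gap: 0.248
gripper_force: 50.7
```

Emit:
move_arm(targets=[{"dx":-0.24,"dy":0.5,"dz":0,"rx":0,"ry":0,"rz":-0.038},{"dx":0,"dy":0,"dz":0,"rx":0,"ry":0,"rz":0},{"dx":0,"dy":0,"dz":0,"rx":0,"ry":0,"rz":0},{"dx":0,"dy":0,"dz":0,"rx":0,"ry":0,"rz":0},{"dx":0,"dy":0,"dz":0,"rx":0,"ry":0,"rz":0},{"dx":0,"dy":0,"dz":0,"rx":0,"ry":0,"rz":0},{"dx":0,"dy":0,"dz":0,"rx":0,"ry":0,"rz":0},{"dx":0,"dy":0,"dz":0,"rx":0,"ry":0,"rz":0},{"dx":0,"dy":0,"dz":0,"rx":0,"ry":0,"rz":0},{"dx":0,"dy":0,"dz":0,"rx":0,"ry":0,"rz":0}])

```text
t: 10.3
tcp_pos: [0.4622, 0.0546, 0.1573]
tool_rot: [1.0, 0.002, 0.0, -0.0]
force: [0.8, 0.4, 0.1]
finger_gap: 0.247
gripper_force: 50.7
```

```bash
python3 - <<'E'
from h import *
s=sensors.sense();m=cams.camera_model("wrist");print(s["t"],s["tcp_pos"].round(4),np.round(s["tool_rot"],4),s["force"].round(2),s["ft_torque"].round(3))
im=cams.snapshot("wrist");cv2.imwrite("pics/w4.png",im[:,:,::-1])
for c in("red","red2","yellow","blue"):
  for b in blobs(im,*COL[c],amin=60):print(c,b,ray(m,b[0],.08).round(4)[:2])
E
```

```text
10.3 [0.4622 0.0546 0.1573] [ 1.      0.0016  0.     -0.    ] [0.83 0.41 0.12] [-0.041 -0.056 -0.032]
red ([223.0, 140.3], [215, 132, 17, 18, 299]) [0.5123 0.0928]
yellow ([314.2, 143.5], [305, 135, 19, 19, 320]) [0.5104 0.0326]
blue ([208.3, 101.0], [199, 92, 19, 19, 336]) [0.537  0.1011]
blue ([3.1, 273.4], [0, 261, 10, 21, 117]) [0.4145 0.2602]
```

View pics/w4.png

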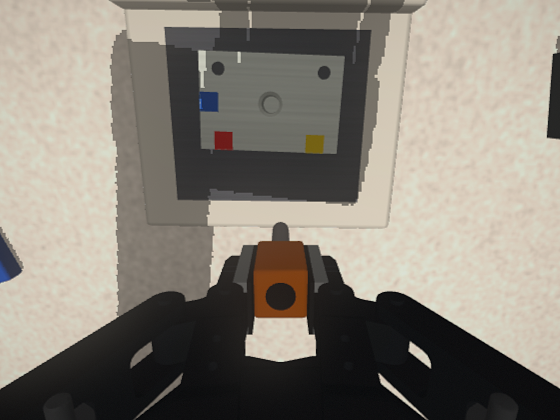

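The wrist view shows red at (223,140), yellow (314,143), blue (208,101) and the well at (270,103). The pin hangs straight below the head. The fitted block centre is about (0.5358, 0.0619) with yaw about -0.032.

Emit:
move_arm(targets=[{"dx":0.18,"dy":0.3,"dz":0,"rx":0,"ry":0,"rz":0},{"dx":0.18,"dy":0.3,"dz":0,"rx":0,"ry":0,"rz":0},{"dx":0.18,"dy":0.3,"dz":0,"rx":0,"ry":0,"rz":0},{"dx":0.18,"dy":0.3,"dz":-0.5,"rx":0,"ry":0,"rz":0},{"dx":0.18,"dy":0.33,"dz":-0.5,"rx":0,"ry":0,"rz":0},{"dx":0,"dy":0,"dz":-0.5,"rx":0,"ry":0,"rz":0},{"dx":0,"dy":0,"dz":-0.5,"rx":0,"ry":0,"rz":0},{"dx":0,"dy":0,"dz":-0.5,"rx":0,"ry":0,"rz":0},{"dx":0,"dy":0,"dz":0,"rx":0,"ry":0,"rz":0},{"dx":0,"dy":0,"dz":0,"rx":0,"ry":0,"rz":0}])

```text
t: 11.6
tcp_pos: [0.4849, 0.0926, 0.0949]
tool_rot: [1.0, 0.001, 0.0, -0.0]
force: [0.6, -0.5, 0.2]
finger_gap: 0.253
gripper_force: 50.7
```

Emit:
move_arm(targets=[{"dx":0.2,"dy":0,"dz":0,"rx":0,"ry":0,"rz":0},{"dx":0.2,"dy":0,"dz":0,"rx":0,"ry":0,"rz":0},{"dx":0.15,"dy":0,"dz":0,"rx":0,"ry":0,"rz":0},{"dx":0,"dy":0,"dz":0,"rx":0,"ry":0,"rz":0},{"dx":0,"dy":0,"dz":0,"rx":0,"ry":0,"rz":0},{"dx":0,"dy":0,"dz":0,"rx":0,"ry":0,"rz":0},{"dx":0,"dy":0,"dz":0,"rx":0,"ry":0,"rz":0},{"dx":0,"dy":0,"dz":0,"rx":0,"ry":0,"rz":0},{"dx":0,"dy":0,"dz":0,"rx":0,"ry":0,"rz":0},{"dx":0,"dy":0,"dz":0,"rx":0,"ry":0,"rz":0}])

```text
t: 12.85
tcp_pos: [0.4985, 0.0928, 0.0948]
tool_rot: [1.0, 0.002, 0.0, 0.0]
force: [-1.1, -0.7, -1.4]
finger_gap: 0.247
gripper_force: 50.7
```

Emit:
move_arm(targets=[{"dx":0.02,"dy":0,"dz":0,"rx":0,"ry":0,"rz":0},{"dx":0,"dy":0,"dz":0,"rx":0,"ry":0,"rz":0},{"dx":0,"dy":0,"dz":0,"rx":0,"ry":0,"rz":0},{"dx":0,"dy":0,"dz":0,"rx":0,"ry":0,"rz":0},{"dx":0,"dy":0,"dz":0,"rx":0,"ry":0,"rz":0},{"dx":0,"dy":0,"dz":0,"rx":0,"ry":0,"rz":0},{"dx":0,"dy":0,"dz":0,"rx":0,"ry":0,"rz":0},{"dx":0,"dy":0,"dz":0,"rx":0,"ry":0,"rz":0},{"dx":0,"dy":0,"dz":0,"rx":0,"ry":0,"rz":0},{"dx":0,"dy":0,"dz":0,"rx":0,"ry":0,"rz":0}])

```text
t: 14.1
tcp_pos: [0.499, 0.0928, 0.0948]
tool_rot: [1.0, 0.002, -0.0, 0.0]
force: [0.8, -0.5, -0.6]
finger_gap: 0.246
gripper_force: 50.7
```

Emit:
move_arm(targets=[{"dx":0.03,"dy":0,"dz":0,"rx":0,"ry":0,"rz":0},{"dx":0,"dy":0,"dz":0,"rx":0,"ry":0,"rz":0},{"dx":0,"dy":0,"dz":0,"rx":0,"ry":0,"rz":0},{"dx":0,"dy":0,"dz":0,"rx":0,"ry":0,"rz":0},{"dx":0,"dy":0,"dz":0,"rx":0,"ry":0,"rz":0},{"dx":0,"dy":0,"dz":0,"rx":0,"ry":0,"rz":0},{"dx":0,"dy":0,"dz":0,"rx":0,"ry":0,"rz":0},{"dx":0,"dy":0,"dz":0,"rx":0,"ry":0,"rz":0},{"dx":0,"dy":0,"dz":0,"rx":0,"ry":0,"rz":0},{"dx":0,"dy":0,"dz":0,"rx":0,"ry":0,"rz":0}])

```text
t: 15.35
tcp_pos: [0.4998, 0.0928, 0.0948]
tool_rot: [1.0, 0.002, 0.0, -0.0]
force: [-0.5, -0.4, -0.8]
finger_gap: 0.253
gripper_force: 50.7
```

Emit:
move_arm(targets=[{"dx":0.03,"dy":0,"dz":0,"rx":0,"ry":0,"rz":0},{"dx":0,"dy":0,"dz":0,"rx":0,"ry":0,"rz":0},{"dx":0,"dy":0,"dz":0,"rx":0,"ry":0,"rz":0},{"dx":0,"dy":0,"dz":0,"rx":0,"ry":0,"rz":0},{"dx":0,"dy":0,"dz":0,"rx":0,"ry":0,"rz":0},{"dx":0,"dy":0,"dz":0,"rx":0,"ry":0,"rz":0},{"dx":0,"dy":0,"dz":0,"rx":0,"ry":0,"rz":0},{"dx":0,"dy":0,"dz":0,"rx":0,"ry":0,"rz":0},{"dx":0,"dy":0,"dz":0,"rx":0,"ry":0,"rz":0},{"dx":0,"dy":0,"dz":0,"rx":0,"ry":0,"rz":0}])

```text
t: 16.6
tcp_pos: [0.5005, 0.0928, 0.0948]
tool_rot: [1.0, 0.002, 0.0, -0.0]
force: [0.1, 0.2, -1.1]
finger_gap: 0.248
gripper_force: 50.7
```

Emit:
move_arm(targets=[{"dx":0.03,"dy":0,"dz":0,"rx":0,"ry":0,"rz":0},{"dx":0,"dy":0,"dz":0,"rx":0,"ry":0,"rz":0},{"dx":0,"dy":0,"dz":0,"rx":0,"ry":0,"rz":0},{"dx":0,"dy":0,"dz":0,"rx":0,"ry":0,"rz":0},{"dx":0,"dy":0,"dz":0,"rx":0,"ry":0,"rz":0},{"dx":0,"dy":0,"dz":0,"rx":0,"ry":0,"rz":0},{"dx":0,"dy":0,"dz":0,"rx":0,"ry":0,"rz":0},{"dx":0,"dy":0,"dz":0,"rx":0,"ry":0,"rz":0},{"dx":0,"dy":0,"dz":0,"rx":0,"ry":0,"rz":0},{"dx":0,"dy":0,"dz":0,"rx":0,"ry":0,"rz":0}])

```text
t: 17.85
tcp_pos: [0.5012, 0.0928, 0.0948]
tool_rot: [1.0, 0.002, -0.0, -0.0]
force: [0.4, 0.4, -0.6]
finger_gap: 0.249
gripper_force: 50.7
```

Emit:
move_arm(targets=[{"dx":0.03,"dy":0,"dz":0,"rx":0,"ry":0,"rz":0},{"dx":0,"dy":0,"dz":0,"rx":0,"ry":0,"rz":0},{"dx":0,"dy":0,"dz":0,"rx":0,"ry":0,"rz":0},{"dx":0,"dy":0,"dz":0,"rx":0,"ry":0,"rz":0},{"dx":0,"dy":0,"dz":0,"rx":0,"ry":0,"rz":0},{"dx":0,"dy":0,"dz":0,"rx":0,"ry":0,"rz":0},{"dx":0,"dy":0,"dz":0,"rx":0,"ry":0,"rz":0},{"dx":0,"dy":0,"dz":0,"rx":0,"ry":0,"rz":0},{"dx":0,"dy":0,"dz":0,"rx":0,"ry":0,"rz":0},{"dx":0,"dy":0,"dz":0,"rx":0,"ry":0,"rz":0}])

```text
t: 19.1
tcp_pos: [0.502, 0.0928, 0.0948]
tool_rot: [1.0, 0.002, -0.0, -0.0]
force: [-0.2, 0.3, -0.6]
finger_gap: 0.249
gripper_force: 50.7
```

Emit:
move_arm(targets=[{"dx":0.03,"dy":0,"dz":0,"rx":0,"ry":0,"rz":0},{"dx":0,"dy":0,"dz":0,"rx":0,"ry":0,"rz":0},{"dx":0,"dy":0,"dz":0,"rx":0,"ry":0,"rz":0},{"dx":0,"dy":0,"dz":0,"rx":0,"ry":0,"rz":0},{"dx":0,"dy":0,"dz":0,"rx":0,"ry":0,"rz":0},{"dx":0,"dy":0,"dz":0,"rx":0,"ry":0,"rz":0},{"dx":0,"dy":0,"dz":0,"rx":0,"ry":0,"rz":0},{"dx":0,"dy":0,"dz":0,"rx":0,"ry":0,"rz":0},{"dx":0,"dy":0,"dz":0,"rx":0,"ry":0,"rz":0},{"dx":0,"dy":0,"dz":0,"rx":0,"ry":0,"rz":0}])

```text
t: 20.35
tcp_pos: [0.5023, 0.0929, 0.0948]
tool_rot: [1.0, 0.002, -0.0, -0.0]
force: [-2.4, -0.4, 1.4]
finger_gap: 0.25
gripper_force: 50.8
```

Emit:
move_arm(targets=[{"dx":0.012,"dy":0,"dz":0,"rx":0,"ry":0,"rz":0},{"dx":0,"dy":0,"dz":0,"rx":0,"ry":0,"rz":0},{"dx":0,"dy":0,"dz":0,"rx":0,"ry":0,"rz":0},{"dx":0,"dy":0,"dz":0,"rx":0,"ry":0,"rz":0},{"dx":0,"dy":0,"dz":0,"rx":0,"ry":0,"rz":0},{"dx":0,"dy":0,"dz":0,"rx":0,"ry":0,"rz":0},{"dx":0,"dy":0,"dz":0,"rx":0,"ry":0,"rz":0},{"dx":0,"dy":0,"dz":0,"rx":0,"ry":0,"rz":0},{"dx":0,"dy":0,"dz":0,"rx":0,"ry":0,"rz":0},{"dx":0,"dy":0,"dz":0,"rx":0,"ry":0,"rz":0}])

```text
t: 21.6
tcp_pos: [0.5024, 0.0929, 0.0947]
tool_rot: [1.0, 0.002, -0.001, -0.0]
force: [-5.3, 0.3, 1.9]
finger_gap: 0.248
gripper_force: 50.9
```

Emit:
move_arm(targets=[{"dx":-0.2,"dy":0,"dz":0,"rx":0,"ry":0,"rz":0},{"dx":-0.2,"dy":0,"dz":0,"rx":0,"ry":0,"rz":0},{"dx":0,"dy":-0.6,"dz":0,"rx":0,"ry":0,"rz":0},{"dx":0,"dy":-0.6,"dz":0,"rx":0,"ry":0,"rz":0},{"dx":0,"dy":-0.6,"dz":0,"rx":0,"ry":0,"rz":0},{"dx":0,"dy":-0.6,"dz":0,"rx":0,"ry":0,"rz":0},{"dx":0.12,"dy":0,"dz":0,"rx":0,"ry":0,"rz":0},{"dx":0.12,"dy":0,"dz":0,"rx":0,"ry":0,"rz":0},{"dx":0,"dy":0,"dz":0,"rx":0,"ry":0,"rz":0},{"dx":0,"dy":0,"dz":0,"rx":0,"ry":0,"rz":0}])

```text
t: 22.85
tcp_pos: [0.4989, 0.0333, 0.0948]
tool_rot: [1.0, 0.002, -0.0, -0.0]
force: [0.4, -0.2, -0.4]
finger_gap: 0.247
gripper_force: 50.7
```

Emit:
move_arm(targets=[{"dx":0.03,"dy":0,"dz":0,"rx":0,"ry":0,"rz":0},{"dx":0.01,"dy":0,"dz":0,"rx":0,"ry":0,"rz":0},{"dx":0,"dy":0,"dz":0,"rx":0,"ry":0,"rz":0},{"dx":0,"dy":0,"dz":0,"rx":0,"ry":0,"rz":0},{"dx":0,"dy":0,"dz":0,"rx":0,"ry":0,"rz":0},{"dx":0,"dy":0,"dz":0,"rx":0,"ry":0,"rz":0},{"dx":0,"dy":0,"dz":0,"rx":0,"ry":0,"rz":0},{"dx":0,"dy":0,"dz":0,"rx":0,"ry":0,"rz":0},{"dx":0,"dy":0,"dz":0,"rx":0,"ry":0,"rz":0},{"dx":0,"dy":0,"dz":0,"rx":0,"ry":0,"rz":0}])

```text
t: 24.1
tcp_pos: [0.5, 0.0328, 0.0948]
tool_rot: [1.0, 0.002, -0.0, -0.0]
force: [-0.3, 0.1, -0.7]
finger_gap: 0.243
gripper_force: 50.7
```

Emit:
move_arm(targets=[{"dx":0.03,"dy":0,"dz":0,"rx":0,"ry":0,"rz":0},{"dx":0,"dy":0,"dz":0,"rx":0,"ry":0,"rz":0},{"dx":0,"dy":0,"dz":0,"rx":0,"ry":0,"rz":0},{"dx":0,"dy":0,"dz":0,"rx":0,"ry":0,"rz":0},{"dx":0,"dy":0,"dz":0,"rx":0,"ry":0,"rz":0},{"dx":0,"dy":0,"dz":0,"rx":0,"ry":0,"rz":0},{"dx":0,"dy":0,"dz":0,"rx":0,"ry":0,"rz":0},{"dx":0,"dy":0,"dz":0,"rx":0,"ry":0,"rz":0},{"dx":0,"dy":0,"dz":0,"rx":0,"ry":0,"rz":0},{"dx":0,"dy":0,"dz":0,"rx":0,"ry":0,"rz":0}])

```text
t: 25.35
tcp_pos: [0.5003, 0.0329, 0.0947]
tool_rot: [1.0, 0.002, -0.001, -0.0]
force: [-3.9, -1.1, 1.2]
finger_gap: 0.245
gripper_force: 50.8
```

Emit:
move_arm(targets=[{"dx":-0.2,"dy":0,"dz":0,"rx":0,"ry":0,"rz":0},{"dx":-0.2,"dy":0,"dz":0,"rx":0,"ry":0,"rz":0},{"dx":0,"dy":0.8,"dz":0,"rx":0,"ry":0,"rz":0},{"dx":0,"dy":0.8,"dz":0,"rx":0,"ry":0,"rz":0},{"dx":0,"dy":0.8,"dz":0,"rx":0,"ry":0,"rz":0},{"dx":0,"dy":0.8,"dz":0,"rx":0,"ry":0,"rz":0},{"dx":0,"dy":0.78,"dz":0,"rx":0,"ry":0,"rz":0},{"dx":0.6,"dy":0,"dz":0,"rx":0,"ry":0,"rz":0},{"dx":0.6,"dy":0,"dz":0,"rx":0,"ry":0,"rz":0},{"dx":0.67,"dy":0,"dz":0,"rx":0,"ry":0,"rz":0}])

```text
t: 26.6
tcp_pos: [0.5397, 0.1315, 0.095]
tool_rot: [1.0, 0.001, 0.001, 0.0]
force: [-0.1, 0.2, -1.0]
finger_gap: 0.246
gripper_force: 50.6
```

Emit:
move_arm(targets=[{"dx":0,"dy":-0.2,"dz":0,"rx":0,"ry":0,"rz":0},{"dx":0,"dy":-0.2,"dz":0,"rx":0,"ry":0,"rz":0},{"dx":0,"dy":-0.2,"dz":0,"rx":0,"ry":0,"rz":0},{"dx":0,"dy":-0.1,"dz":0,"rx":0,"ry":0,"rz":0},{"dx":0,"dy":0,"dz":0,"rx":0,"ry":0,"rz":0},{"dx":0,"dy":0,"dz":0,"rx":0,"ry":0,"rz":0},{"dx":0,"dy":0,"dz":0,"rx":0,"ry":0,"rz":0},{"dx":0,"dy":0,"dz":0,"rx":0,"ry":0,"rz":0},{"dx":0,"dy":0,"dz":0,"rx":0,"ry":0,"rz":0},{"dx":0,"dy":0,"dz":0,"rx":0,"ry":0,"rz":0}])

```text
t: 27.85
tcp_pos: [0.5375, 0.1149, 0.0948]
tool_rot: [1.0, 0.002, 0.0, 0.0]
force: [0.7, 0.0, -0.6]
finger_gap: 0.247
gripper_force: 50.6
```

Emit:
move_arm(targets=[{"dx":0,"dy":-0.03,"dz":0,"rx":0,"ry":0,"rz":0},{"dx":0,"dy":-0.02,"dz":0,"rx":0,"ry":0,"rz":0},{"dx":0,"dy":0,"dz":0,"rx":0,"ry":0,"rz":0},{"dx":0,"dy":0,"dz":0,"rx":0,"ry":0,"rz":0},{"dx":0,"dy":0,"dz":0,"rx":0,"ry":0,"rz":0},{"dx":0,"dy":0,"dz":0,"rx":0,"ry":0,"rz":0},{"dx":0,"dy":0,"dz":0,"rx":0,"ry":0,"rz":0},{"dx":0,"dy":0,"dz":0,"rx":0,"ry":0,"rz":0},{"dx":0,"dy":0,"dz":0,"rx":0,"ry":0,"rz":0},{"dx":0,"dy":0,"dz":0,"rx":0,"ry":0,"rz":0}])

```text
t: 29.1
tcp_pos: [0.5375, 0.1136, 0.0948]
tool_rot: [1.0, 0.002, -0.0, 0.0]
force: [-0.5, 0.0, -0.6]
finger_gap: 0.248
gripper_force: 50.6
```

Emit:
move_arm(targets=[{"dx":0,"dy":-0.03,"dz":0,"rx":0,"ry":0,"rz":0},{"dx":0,"dy":0,"dz":0,"rx":0,"ry":0,"rz":0},{"dx":0,"dy":0,"dz":0,"rx":0,"ry":0,"rz":0},{"dx":0,"dy":0,"dz":0,"rx":0,"ry":0,"rz":0},{"dx":0,"dy":0,"dz":0,"rx":0,"ry":0,"rz":0},{"dx":0,"dy":0,"dz":0,"rx":0,"ry":0,"rz":0},{"dx":0,"dy":0,"dz":0,"rx":0,"ry":0,"rz":0},{"dx":0,"dy":0,"dz":0,"rx":0,"ry":0,"rz":0},{"dx":0,"dy":0,"dz":0,"rx":0,"ry":0,"rz":0},{"dx":0,"dy":0,"dz":0,"rx":0,"ry":0,"rz":0}])

```text
t: 30.35
tcp_pos: [0.5376, 0.1128, 0.0948]
tool_rot: [1.0, 0.002, 0.0, -0.0]
force: [0.5, -0.5, -0.7]
finger_gap: 0.25
gripper_force: 50.6
```

Emit:
move_arm(targets=[{"dx":0,"dy":-0.03,"dz":0,"rx":0,"ry":0,"rz":0},{"dx":0,"dy":0,"dz":0,"rx":0,"ry":0,"rz":0},{"dx":0,"dy":0,"dz":0,"rx":0,"ry":0,"rz":0},{"dx":0,"dy":0,"dz":0,"rx":0,"ry":0,"rz":0},{"dx":0,"dy":0,"dz":0,"rx":0,"ry":0,"rz":0},{"dx":0,"dy":0,"dz":0,"rx":0,"ry":0,"rz":0},{"dx":0,"dy":0,"dz":0,"rx":0,"ry":0,"rz":0},{"dx":0,"dy":0,"dz":0,"rx":0,"ry":0,"rz":0},{"dx":0,"dy":0,"dz":0,"rx":0,"ry":0,"rz":0},{"dx":0,"dy":0,"dz":0,"rx":0,"ry":0,"rz":0}])

```text
t: 31.6
tcp_pos: [0.5376, 0.1121, 0.0948]
tool_rot: [1.0, 0.002, 0.0, -0.0]
force: [0.4, 0.5, -0.7]
finger_gap: 0.245
gripper_force: 50.6
```

Emit:
move_arm(targets=[{"dx":0,"dy":-0.03,"dz":0,"rx":0,"ry":0,"rz":0},{"dx":0,"dy":0,"dz":0,"rx":0,"ry":0,"rz":0},{"dx":0,"dy":0,"dz":0,"rx":0,"ry":0,"rz":0},{"dx":0,"dy":0,"dz":0,"rx":0,"ry":0,"rz":0},{"dx":0,"dy":0,"dz":0,"rx":0,"ry":0,"rz":0},{"dx":0,"dy":0,"dz":0,"rx":0,"ry":0,"rz":0},{"dx":0,"dy":0,"dz":0,"rx":0,"ry":0,"rz":0},{"dx":0,"dy":0,"dz":0,"rx":0,"ry":0,"rz":0},{"dx":0,"dy":0,"dz":0,"rx":0,"ry":0,"rz":0},{"dx":0,"dy":0,"dz":0,"rx":0,"ry":0,"rz":0}])

```text
t: 32.85
tcp_pos: [0.5376, 0.1113, 0.0948]
tool_rot: [1.0, 0.002, 0.0, -0.0]
force: [0.4, 2.7, -0.3]
finger_gap: 0.247
gripper_force: 50.7
```

Emit:
move_arm(targets=[{"dx":0,"dy":-0.012,"dz":0,"rx":0,"ry":0,"rz":0},{"dx":0,"dy":0,"dz":0,"rx":0,"ry":0,"rz":0},{"dx":0,"dy":0,"dz":0,"rx":0,"ry":0,"rz":0},{"dx":0,"dy":0,"dz":0,"rx":0,"ry":0,"rz":0},{"dx":0,"dy":0,"dz":0,"rx":0,"ry":0,"rz":0},{"dx":0,"dy":0,"dz":0,"rx":0,"ry":0,"rz":0},{"dx":0,"dy":0,"dz":0,"rx":0,"ry":0,"rz":0},{"dx":0,"dy":0,"dz":0,"rx":0,"ry":0,"rz":0},{"dx":0,"dy":0,"dz":0,"rx":0,"ry":0,"rz":0},{"dx":0,"dy":0,"dz":0,"rx":0,"ry":0,"rz":0}])

```text
t: 34.1
tcp_pos: [0.5376, 0.1112, 0.0948]
tool_rot: [1.0, 0.002, 0.0, -0.0]
force: [-0.0, 4.3, -0.6]
finger_gap: 0.248
gripper_force: 50.7
```

Emit:
move_arm(targets=[{"dx":0,"dy":0.2,"dz":0,"rx":0,"ry":0,"rz":0},{"dx":0,"dy":0.2,"dz":0,"rx":0,"ry":0,"rz":0},{"dx":0,"dy":0,"dz":0.5,"rx":0,"ry":0,"rz":0},{"dx":0,"dy":0,"dz":0.5,"rx":0,"ry":0,"rz":0},{"dx":0,"dy":0,"dz":0.5,"rx":0,"ry":0,"rz":0},{"dx":0,"dy":0,"dz":0.5,"rx":0,"ry":0,"rz":0},{"dx":-0.056,"dy":-0.6,"dz":0,"rx":0,"ry":0,"rz":0},{"dx":0,"dy":-0.6,"dz":0,"rx":0,"ry":0,"rz":0},{"dx":0,"dy":-0.6,"dz":0,"rx":0,"ry":0,"rz":0},{"dx":0,"dy":-0.57,"dz":0,"rx":0,"ry":0,"rz":0}])

```text
t: 35.35
tcp_pos: [0.5359, 0.0603, 0.1444]
tool_rot: [1.0, 0.001, -0.0, -0.0]
force: [0.8, 0.4, 0.3]
finger_gap: 0.249
gripper_force: 50.7
```

Emit:
move_arm(targets=[{"dx":0,"dy":0,"dz":-0.3,"rx":0,"ry":0,"rz":0},{"dx":0,"dy":0,"dz":0,"rx":0,"ry":0,"rz":0},{"dx":0,"dy":0,"dz":0,"rx":0,"ry":0,"rz":0},{"dx":0,"dy":0,"dz":0,"rx":0,"ry":0,"rz":0},{"dx":0,"dy":0,"dz":0,"rx":0,"ry":0,"rz":0},{"dx":0,"dy":0,"dz":0,"rx":0,"ry":0,"rz":0},{"dx":0,"dy":0,"dz":0,"rx":0,"ry":0,"rz":0},{"dx":0,"dy":0,"dz":0,"rx":0,"ry":0,"rz":0},{"dx":0,"dy":0,"dz":0,"rx":0,"ry":0,"rz":0},{"dx":0,"dy":0,"dz":0,"rx":0,"ry":0,"rz":0}])

```text
t: 36.6
tcp_pos: [0.5362, 0.0617, 0.1373]
tool_rot: [1.0, 0.002, 0.0, -0.0]
force: [-0.1, 0.3, -0.2]
finger_gap: 0.248
gripper_force: 50.7
```

```bash
python3 - <<'E'
from h import *
s=sensors.sense();print(s["t"],s["tcp_pos"].round(5),np.round(s["tool_rot"],4),s["force"].round(2))
E
```

```text
36.6 [0.53615 0.06174 0.13732] [ 1.      0.0016  0.     -0.    ] [-0.12  0.28 -0.18]
```

Emit:
move_arm(targets=[{"dx":0,"dy":-0.012,"dz":-0.05,"rx":0,"ry":0,"rz":0},{"dx":0,"dy":0,"dz":-0.05,"rx":0,"ry":0,"rz":0},{"dx":0,"dy":0,"dz":-0.05,"rx":0,"ry":0,"rz":0},{"dx":0,"dy":0,"dz":-0.05,"rx":0,"ry":0,"rz":0},{"dx":0,"dy":0,"dz":-0.05,"rx":0,"ry":0,"rz":0},{"dx":0,"dy":0,"dz":-0.05,"rx":0,"ry":0,"rz":0},{"dx":0,"dy":0,"dz":-0.05,"rx":0,"ry":0,"rz":0},{"dx":0,"dy":0,"dz":-0.05,"rx":0,"ry":0,"rz":0},{"dx":0,"dy":0,"dz":0,"rx":0,"ry":0,"rz":0},{"dx":0,"dy":0,"dz":0,"rx":0,"ry":0,"rz":0}])

```text
t: 37.85
tcp_pos: [0.5362, 0.0615, 0.1273]
tool_rot: [1.0, 0.002, 0.0, -0.0]
force: [0.3, 0.3, -0.3]
finger_gap: 0.247
gripper_force: 50.7
```

Emit:
move_arm(targets=[{"dx":0,"dy":0,"dz":-0.03,"rx":0,"ry":0,"rz":0},{"dx":0,"dy":0,"dz":-0.03,"rx":0,"ry":0,"rz":0},{"dx":0,"dy":0,"dz":-0.03,"rx":0,"ry":0,"rz":0},{"dx":0,"dy":0,"dz":0,"rx":0,"ry":0,"rz":0},{"dx":0,"dy":0,"dz":0,"rx":0,"ry":0,"rz":0},{"dx":0,"dy":0,"dz":0,"rx":0,"ry":0,"rz":0},{"dx":0,"dy":0,"dz":0,"rx":0,"ry":0,"rz":0},{"dx":0,"dy":0,"dz":0,"rx":0,"ry":0,"rz":0},{"dx":0,"dy":0,"dz":0,"rx":0,"ry":0,"rz":0},{"dx":0,"dy":0,"dz":0,"rx":0,"ry":0,"rz":0}])

```text
t: 39.1
tcp_pos: [0.5362, 0.0615, 0.1251]
tool_rot: [1.0, 0.002, 0.0, -0.0]
force: [0.3, 0.4, -1.8]
finger_gap: 0.245
gripper_force: 50.7
```

Emit:
move_arm(targets=[{"dx":0,"dy":0,"dz":-0.05,"rx":0,"ry":0,"rz":0},{"dx":0,"dy":0,"dz":-0.05,"rx":0,"ry":0,"rz":0},{"dx":0,"dy":0,"dz":-0.05,"rx":0,"ry":0,"rz":0},{"dx":0,"dy":0,"dz":-0.05,"rx":0,"ry":0,"rz":0},{"dx":0,"dy":0,"dz":-0.05,"rx":0,"ry":0,"rz":0},{"dx":0,"dy":0,"dz":-0.05,"rx":0,"ry":0,"rz":0},{"dx":0,"dy":0,"dz":-0.05,"rx":0,"ry":0,"rz":0},{"dx":0,"dy":0,"dz":-0.05,"rx":0,"ry":0,"rz":0},{"dx":0,"dy":0,"dz":0,"rx":0,"ry":0,"rz":0},{"dx":0,"dy":0,"dz":0,"rx":0,"ry":0,"rz":0}])

```text
t: 40.35
tcp_pos: [0.5362, 0.0614, 0.115]
tool_rot: [1.0, 0.002, -0.0, -0.0]
force: [-0.0, -0.2, -1.2]
finger_gap: 0.247
gripper_force: 50.7
```

Emit:
move_arm(targets=[{"dx":0,"dy":0,"dz":-0.06,"rx":0,"ry":0,"rz":0},{"dx":0,"dy":0,"dz":-0.06,"rx":0,"ry":0,"rz":0},{"dx":0,"dy":0,"dz":-0.06,"rx":0,"ry":0,"rz":0},{"dx":0,"dy":0,"dz":-0.06,"rx":0,"ry":0,"rz":0},{"dx":0,"dy":0,"dz":-0.06,"rx":0,"ry":0,"rz":0},{"dx":0,"dy":0,"dz":-0.06,"rx":0,"ry":0,"rz":0},{"dx":0,"dy":0,"dz":-0.06,"rx":0,"ry":0,"rz":0},{"dx":0,"dy":0,"dz":-0.06,"rx":0,"ry":0,"rz":0},{"dx":0,"dy":0,"dz":0,"rx":0,"ry":0,"rz":0},{"dx":0,"dy":0,"dz":0,"rx":0,"ry":0,"rz":0}])

```text
t: 41.6
tcp_pos: [0.5362, 0.0615, 0.1031]
tool_rot: [1.0, 0.002, 0.0, -0.0]
force: [-0.3, -0.4, -1.4]
finger_gap: 0.247
gripper_force: 50.7
```

Emit:
move_arm(targets=[{"dx":0,"dy":0,"dz":-0.05,"rx":0,"ry":0,"rz":0},{"dx":0,"dy":0,"dz":-0.05,"rx":0,"ry":0,"rz":0},{"dx":0,"dy":0,"dz":-0.05,"rx":0,"ry":0,"rz":0},{"dx":0,"dy":0,"dz":-0.03,"rx":0,"ry":0,"rz":0},{"dx":0,"dy":0,"dz":0,"rx":0,"ry":0,"rz":0},{"dx":0,"dy":0,"dz":0,"rx":0,"ry":0,"rz":0},{"dx":0,"dy":0,"dz":0,"rx":0,"ry":0,"rz":0},{"dx":0,"dy":0,"dz":0,"rx":0,"ry":0,"rz":0},{"dx":0,"dy":0,"dz":0,"rx":0,"ry":0,"rz":0},{"dx":0,"dy":0,"dz":0,"rx":0,"ry":0,"rz":0}])

```text
t: 42.85
tcp_pos: [0.5362, 0.0614, 0.0986]
tool_rot: [1.0, 0.002, 0.0, -0.0]
force: [-1.2, -0.3, 0.2]
finger_gap: 0.247
gripper_force: 50.7
```

Emit:
move_arm(targets=[{"dx":0,"dy":0,"dz":-0.03,"rx":0,"ry":0,"rz":0},{"dx":0,"dy":0,"dz":0,"rx":0,"ry":0,"rz":0},{"dx":0,"dy":0,"dz":0,"rx":0,"ry":0,"rz":0},{"dx":0,"dy":0,"dz":0,"rx":0,"ry":0,"rz":0},{"dx":0,"dy":0,"dz":0,"rx":0,"ry":0,"rz":0},{"dx":0,"dy":0,"dz":0,"rx":0,"ry":0,"rz":0},{"dx":0,"dy":0,"dz":0,"rx":0,"ry":0,"rz":0},{"dx":0,"dy":0,"dz":0,"rx":0,"ry":0,"rz":0},{"dx":0,"dy":0,"dz":0,"rx":0,"ry":0,"rz":0},{"dx":0,"dy":0,"dz":0,"rx":0,"ry":0,"rz":0}])

```text
t: 44.1
tcp_pos: [0.5361, 0.0615, 0.0978]
tool_rot: [1.0, 0.002, 0.0, -0.0]
force: [0.2, 0.2, -1.0]
finger_gap: 0.247
gripper_force: 50.7
```

Emit:
move_arm(targets=[{"dx":0,"dy":0,"dz":-0.02,"rx":0,"ry":0,"rz":0},{"dx":0,"dy":0,"dz":0,"rx":0,"ry":0,"rz":0},{"dx":0,"dy":0,"dz":0,"rx":0,"ry":0,"rz":0},{"dx":0,"dy":0,"dz":0,"rx":0,"ry":0,"rz":0},{"dx":0,"dy":0,"dz":0,"rx":0,"ry":0,"rz":0},{"dx":0,"dy":0,"dz":0,"rx":0,"ry":0,"rz":0},{"dx":0,"dy":0,"dz":0,"rx":0,"ry":0,"rz":0},{"dx":0,"dy":0,"dz":0,"rx":0,"ry":0,"rz":0},{"dx":0,"dy":0,"dz":0,"rx":0,"ry":0,"rz":0},{"dx":0,"dy":0,"dz":0,"rx":0,"ry":0,"rz":0}])

```text
t: 45.35
tcp_pos: [0.5361, 0.0615, 0.0973]
tool_rot: [1.0, 0.002, -0.0, -0.0]
force: [-0.2, 0.0, -0.7]
finger_gap: 0.254
gripper_force: 50.7
```

Emit:
move_arm(targets=[{"dx":0,"dy":0,"dz":-0.015,"rx":0,"ry":0,"rz":0},{"dx":0,"dy":0,"dz":0,"rx":0,"ry":0,"rz":0},{"dx":0,"dy":0,"dz":0,"rx":0,"ry":0,"rz":0},{"dx":0,"dy":0,"dz":0,"rx":0,"ry":0,"rz":0},{"dx":0,"dy":0,"dz":0,"rx":0,"ry":0,"rz":0},{"dx":0,"dy":0,"dz":0,"rx":0,"ry":0,"rz":0},{"dx":0,"dy":0,"dz":0,"rx":0,"ry":0,"rz":0},{"dx":0,"dy":0,"dz":0,"rx":0,"ry":0,"rz":0},{"dx":0,"dy":0,"dz":0,"rx":0,"ry":0,"rz":0},{"dx":0,"dy":0,"dz":0,"rx":0,"ry":0,"rz":0}])

```text
t: 46.6
tcp_pos: [0.5362, 0.0615, 0.097]
tool_rot: [1.0, 0.002, 0.0, -0.0]
force: [-0.3, -0.5, 2.4]
finger_gap: 0.245
gripper_force: 51.1
```

Emit:
move_arm(targets=[{"dx":0,"dy":0,"dz":0,"rx":0,"ry":0,"rz":0},{"dx":0,"dy":0,"dz":0,"rx":0,"ry":0,"rz":0},{"dx":0,"dy":0,"dz":0,"rx":0,"ry":0,"rz":0},{"dx":0,"dy":0,"dz":0,"rx":0,"ry":0,"rz":0},{"dx":0,"dy":0,"dz":0,"rx":0,"ry":0,"rz":0},{"dx":0,"dy":0,"dz":0,"rx":0,"ry":0,"rz":0},{"dx":0,"dy":0,"dz":0,"rx":0,"ry":0,"rz":0},{"dx":0,"dy":0,"dz":0,"rx":0,"ry":0,"rz":0},{"dx":0,"dy":0,"dz":0,"rx":0,"ry":0,"rz":0},{"dx":0,"dy":0,"dz":0,"rx":0,"ry":0,"rz":0}], claw=60)

```text
t: 47.85
tcp_pos: [0.5362, 0.0615, 0.0969]
tool_rot: [1.0, 0.002, 0.0, -0.0]
force: [1.4, 0.1, -0.1]
finger_gap: 0.599
gripper_force: 0.0
```

Emit:
move_arm(targets=[{"dx":0,"dy":0,"dz":0.3,"rx":0,"ry":0,"rz":0},{"dx":0,"dy":0,"dz":0.5,"rx":0,"ry":0,"rz":0},{"dx":0,"dy":0,"dz":0.6,"rx":0,"ry":0,"rz":0},{"dx":0,"dy":0,"dz":0.6,"rx":0,"ry":0,"rz":0},{"dx":0,"dy":0,"dz":0.6,"rx":0,"ry":0,"rz":0},{"dx":0,"dy":0,"dz":0.6,"rx":0,"ry":0,"rz":0},{"dx":0,"dy":0,"dz":0.6,"rx":0,"ry":0,"rz":0},{"dx":0,"dy":0,"dz":0.4,"rx":0,"ry":0,"rz":0},{"dx":0,"dy":0,"dz":0,"rx":0,"ry":0,"rz":0},{"dx":0,"dy":0,"dz":0,"rx":0,"ry":0,"rz":0}])

```text
t: 49.1
tcp_pos: [0.5358, 0.0615, 0.2015]
tool_rot: [1.0, 0.002, -0.001, -0.0]
force: [-0.3, -0.2, -0.4]
finger_gap: 0.598
gripper_force: 0.0
```

```bash
python3 - <<'E'
from h import *
m=cams.camera_model("wrist");im=cams.snapshot("wrist");cv2.imwrite("pics/w5.png",im[:,:,::-1])
print(sensors.sense()["t"],[(b,ray(m,b[0],.125)) for b in blobs(im,*COL["orange"],amin=60)])
E
```

```text
49.15 [(([278.9, 206.8], [262, 185, 37, 46, 903]), array([0.54024718, 0.0627875 , 0.125     ]))]
```

View pics/w5.png

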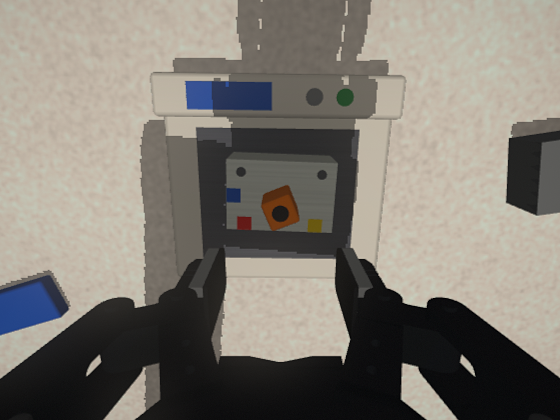

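The wrist view shows the probe standing in the well with its head dot at (280,213), now turned about its axis. I'll check its height and that it stands upright.

```bash
python3 - <<'E'
from h import *
m=cams.camera_model("wrist")
for z in(.125,.128,.131):print(z,proj(m,[.536,.0617,z]))
im=cv2.imread("pics/w5.png")[:,:,::-1]
d=((im.max(2)<60)*255).astype(np.uint8);d[:200]=0;d[226:]=0;d[:,:268]=0;d[:,292:]=0
n,_,st,ce=cv2.connectedComponentsWithStats(d);print([(ce[i],st[i]) for i in range(1,n) if st[i,4]>40])
for n in("scene","side"):
  i2=cams.snapshot(n);m=cams.camera_model(n)
  print(n,blobs(i2,*COL["orange"],amin=20),[proj(m,[.536,.0617,z]).round(1) for z in(.093,.125)])
  a=proj(m,[.536,.0617,.1]).astype(int);cv2.imwrite(f"pics/{n}5.png",cv2.resize(i2[a[1]-35:a[1]+35,a[0]-40:a[0]+40,::-1],None,fx=5,fy=5,interpolation=cv2.INTER_CUBIC))
a,b=[cv2.imread(f"pics/{n}5.png") for n in("scene","side")];cv2.imwrite("pics/both5.png",np.hstack([a,b]))
E
```

```text
0.125 [280.45662476 212.5425349 ]
0.128 [280.46330046 213.87804795]
0.131 [280.47014765 215.2478696 ]
[(array([279.91866029, 213.24880383]), array([272, 206,  17,  16, 209], dtype=int32))]
scene [([289.5, 188.3], [285, 183, 11, 12, 50])] [array([290.8, 193.1]), array([290.7, 183.7])]
side [] [array([282.1, 225.3]), array([282.4, 215.1])]
```

View pics/both5.png

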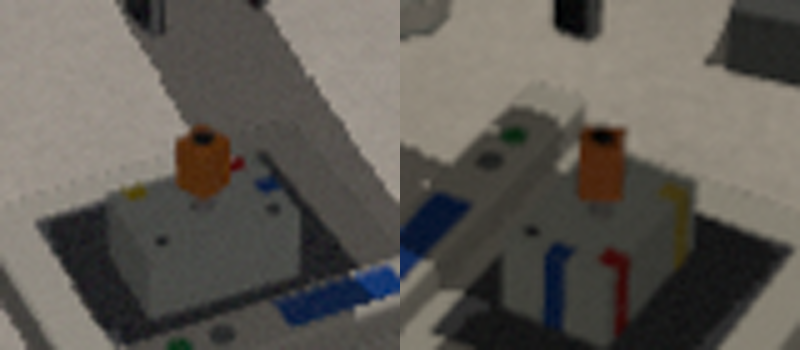

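Both crops show the probe upright in the well with a short length of pin between head and block. The dot is within 1 px of where a fully seated probe would put it, and the gripper is well clear.

```bash
python3 -c "
from station import order;print(order.sign_off())"
```

```text
the job is handed in; nothing more can be done
None
```

The job is handed in: the probe touched red, yellow and blue in that order at about 5 N, 4 N and 4 N, and now stands upright and fully seated in the well, released, with the arm clear at about 49 s of the 70 s.

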